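# Set the stock tags in the stone yard

### The arm

A 6-joint arm with a two-finger parallel gripper is mounted at the origin on the work surface. World frame = base frame: x ahead of the robot, y to its left, z up, the work surface at z = 0. Lengths are in m, angles in degrees, forces in N, time in s.
With the tool pointing down it reaches from about 0.4 to 0.825 m from the base axis. Payload 7 kg.
Tool frame: the origin (TCP) lies midway between the tips of the shut fingers; the grasp point (between the pads) lies 19 mm behind it; x points along the fingers, z is the direction in which the jaws open and shut, and the axes are right-handed (so a half turn about x gives the same grasp; the last joint's range is limited). The gripper opens to 88 mm and grips with 3 to 60 N. Pads are 19 mm wide; open, the fingers measure 130 mm over their backs; the gripper's body (78 mm by 193 mm) begins 47 mm behind the grasp point.
Start: joints at [83.715, 20.546, 0.682, 0, -70.136, -16.507], TCP at [0.261, 0.622, 0.227] pointing down, gripper open.
Joint ranges: [-176.03, 176.03], [-82.01, 121.73], [-58.28, 71.71], [-173.87, 95.51], [-174.79, -0.11], [-173.66, 173.66]. Speed limits (degrees/s): [136.94, 136.94, 172.46, 180, 180, 180].

### API

Orientations are given as [roll, pitch, yaw] about the fixed x, y, z axes, in that order (R = Rz(yaw) Ry(pitch) Rx(roll)).
In Python, from plant import get_state, capture, close_job gives the robot as it stands.
- The arm moves only by the tool play_rows, never from a script. Its argument "series" is one flat list of numbers, 4 for each row, row after row: the shift along the tool's x, y, z in m, then the turn about the tool's x in rad. In form: [tx, ty, tz, spin, tx, ty, tz, spin, ...]. A call has exactly 5 rows; each row shifts and turns the commanded pose from where the row before left it, along the tool's axes as they then stand; what a row does not reach is not made up. A row lasts 1/12 s, in which the tool goes at most 41.7 mm and 7.16 degrees, less where a joint would pass 70% of its speed; a pose out of reach is approached as far as the arm can. A call is refused whole if a number of a shift passes 0.0417 or a number of a turn 0.125, either way. A call with a gripper value outside its range is refused whole. "jaw" is the opening in per cent of the stroke, from 0 (shut) to 100 (fully open), set as the call begins (left out, the last holds). The fingers move at their own pace and stop on an object; "squeeze" is the grip in N (left out, the last holds). Time passes only in rows, so rows that do not move let the fingers close, or fill a call up. It gives the time, the measured TCP pose, the force and the opening at its end, in the units of the state.
- get_state(): the state, without advancing time (a new reading comes with each control period).
- capture(name): name is "scene" or "top" or "wrist"; returns a dict with "img" (400x640x3 uint8, blue, green, red), "K" (3x3 intrinsics, pixels), "world_from_camera" (4x4, takes a point from camera to world coordinates). Camera axes: x right, y down, z forward; pixel columns grow to the right and rows downward; lengths in m; the calibration is good to about 2 mm. A picture is of the moment at which its call begins. There is no depth.
- close_job(): hands the job in, once; it reports no verdict.
The state is a dict: "time_s": time; "joints": joint angles; "qd": joint speeds; "joint_torque": joint torques, N m; "tcp_pos": TCP position; "eef_rot": TCP orientation; "contact_force": force on the tool from outside, world axes, zero at the start; "moment": the same for the moment, N m; "gripper_width": finger opening in m.
Only numpy, scipy, OpenCV 4.12 (cv2) and the standard library are available. Lean on these libraries where they do the work, as an engineer would, in place of code of your own. Each camera call takes 0.05 s, during which the arm holds its last target.

### The job

The stock board's hinged tags are out of date. Look into the four bins and, with a light push of the fingertips, flip tags over until every full bin has its tag's green face up and every nearly empty bin its red face up, each tag lying down on its rest. Leave the bins, mallet, chisel and rubbing stone where they are.

Things in the scene. Friction and masses are not known exactly. Their poses are not given: they have to be found in the camera images.
- board: Fixed plywood stock board 320 (x) x 440 (y) x 12 mm, origin under its centre on the table; its x points away from the robot, y left, yaw within 0.2 rad. Four tag holders stand in a row on its near side at board y = +150, +50, -50, -150 mm; a blue bin stands straight behind each, centred 185 mm beyond the hinge line, bin fronts 130 mm beyond it (a lip 5 mm less).
- tag_1 (a joint): Angle (rad) of tag 1: 0 = tipped towards the robot, on the near rest, RED face (white bar) up; 2.62 = tipped away from the robot, on the far rest, GREEN face (white disc) up; 1.31 = upright. Free hinge: the 57 g tag falls by gravity to whichever side of upright it is on.
- holder_1: Holder of tag 1: grey steel V bracket fixed on the board (the numbers are in no set order along the row). Origin under its middle, 12 mm above the table, straight below the hinge; axes as the board's. Hinge line along its y, 18 mm above its origin. Its two rests reach 35 mm out to each side of the hinge and 22 mm above its origin (end plates 26 mm); 91 mm wide.
- tag_1_edge (a point): Middle of tag 1's free edge, 65 mm from the hinge, moving with the tag: the axis of a black finger sleeve, 12 mm thick, 60 mm long, that spins freely on the edge wire. Tag: 4 mm plate 74 mm wide, 26 mm gaps between tags. At rest it slopes up 15 degrees: edge 63 mm out, 47 mm above the table, nothing under it but the panel. Pushed inward from outside, the sleeve rides up the finger and the tag swings over.
- tag_2 (a joint): Angle (rad) of tag 2: 0 = tipped towards the robot, on the near rest, RED face (white bar) up; 2.62 = tipped away from the robot, on the far rest, GREEN face (white disc) up; 1.31 = upright. Free hinge: the 57 g tag falls by gravity to whichever side of upright it is on.
- holder_2: Holder of tag 2: grey steel V bracket fixed on the board (the numbers are in no set order along the row). Origin under its middle, 12 mm above the table, straight below the hinge; axes as the board's. Hinge line along its y, 18 mm above its origin. Its two rests reach 35 mm out to each side of the hinge and 22 mm above its origin (end plates 26 mm); 91 mm wide.
- tag_2_edge (a point): Middle of tag 2's free edge, 65 mm from the hinge, moving with the tag: the axis of a black finger sleeve, 12 mm thick, 60 mm long, that spins freely on the edge wire. Tag: 4 mm plate 74 mm wide, 26 mm gaps between tags. At rest it slopes up 15 degrees: edge 63 mm out, 47 mm above the table, nothing under it but the panel. Pushed inward from outside, the sleeve rides up the finger and the tag swings over.
- tag_3 (a joint): Angle (rad) of tag 3: 0 = tipped towards the robot, on the near rest, RED face (white bar) up; 2.62 = tipped away from the robot, on the far rest, GREEN face (white disc) up; 1.31 = upright. Free hinge: the 57 g tag falls by gravity to whichever side of upright it is on.
- holder_3: Holder of tag 3: grey steel V bracket fixed on the board (the numbers are in no set order along the row). Origin under its middle, 12 mm above the table, straight below the hinge; axes as the board's. Hinge line along its y, 18 mm above its origin. Its two rests reach 35 mm out to each side of the hinge and 22 mm above its origin (end plates 26 mm); 91 mm wide.
- tag_3_edge (a point): Middle of tag 3's free edge, 65 mm from the hinge, moving with the tag: the axis of a black finger sleeve, 12 mm thick, 60 mm long, that spins freely on the edge wire. Tag: 4 mm plate 74 mm wide, 26 mm gaps between tags. At rest it slopes up 15 degrees: edge 63 mm out, 47 mm above the table, nothing under it but the panel. Pushed inward from outside, the sleeve rides up the finger and the tag swings over.
- tag_4 (a joint): Angle (rad) of tag 4: 0 = tipped towards the robot, on the near rest, RED face (white bar) up; 2.62 = tipped away from the robot, on the far rest, GREEN face (white disc) up; 1.31 = upright. Free hinge: the 57 g tag falls by gravity to whichever side of upright it is on.
- holder_4: Holder of tag 4: grey steel V bracket fixed on the board (the numbers are in no set order along the row). Origin under its middle, 12 mm above the table, straight below the hinge; axes as the board's. Hinge line along its y, 18 mm above its origin. Its two rests reach 35 mm out to each side of the hinge and 22 mm above its origin (end plates 26 mm); 91 mm wide.
- tag_4_edge (a point): Middle of tag 4's free edge, 65 mm from the hinge, moving with the tag: the axis of a black finger sleeve, 12 mm thick, 60 mm long, that spins freely on the edge wire. Tag: 4 mm plate 74 mm wide, 26 mm gaps between tags. At rest it slopes up 15 degrees: edge 63 mm out, 47 mm above the table, nothing under it but the panel. Pushed inward from outside, the sleeve rides up the finger and the tag swings over.
- bin_wedges_full: FULL bin, heaped above its rim with pale wooden wedges. Blue open bin 110 x 84 x 55 mm standing loose in one of the bays on the board; origin at the centre of its underside, 12 mm above the table; heaps rise to at most 85 mm above the table. Its tag is the one straight in front of it (same board y as its holder).
- bin_pins_full: FULL bin, heaped above its rim with steel dowel pins. Blue open bin 110 x 84 x 55 mm standing loose in one of the bays on the board; origin at the centre of its underside, 12 mm above the table; heaps rise to at most 85 mm above the table. Its tag is the one straight in front of it (same board y as its holder).
- bin_wedges_low: NEARLY EMPTY bin, a single wooden wedge on its floor. Blue open bin 110 x 84 x 55 mm standing loose in one of the bays on the board; origin at the centre of its underside, 12 mm above the table; heaps rise to at most 85 mm above the table. Its tag is the one straight in front of it (same board y as its holder).
- bin_pins_low: NEARLY EMPTY bin, a single steel dowel pin on its floor. Blue open bin 110 x 84 x 55 mm standing loose in one of the bays on the board; origin at the centre of its underside, 12 mm above the table; heaps rise to at most 85 mm above the table. Its tag is the one straight in front of it (same board y as its holder).
- mallet: Bystander: round wooden carver's mallet standing on its head, 84 mm diameter, 184 mm tall, origin at its foot; left of the board.
- chisel: Bystander: steel stone chisel 180 mm long, 18 mm thick, lying on the table between the board and the robot; origin under its middle, length along its x.
- rubbing_stone: Bystander: grey rubbing stone 120 x 50 x 30 mm lying right of the board; origin under its middle.

How it is judged (in metres and radians):
At the end, for the whole second after the job is handed in: Each of the four tags lies at rest (within 0.15 rad of its stop, turning slower than 0.3 rad/s): green face up (joint above 2.47) in front of a full bin, red face up (joint below 0.15) in front of a nearly empty bin; each bin is still in its bay ((((y of bin_wedges_full in the frame of holder_1 between -0.05 and 0.05 m or y of bin_pins_full in the frame of holder_1 between -0.05 and 0.05 m) and value of joint tag_1 above 2.47 rad) or ((y of bin_wedges_low in the frame of holder_1 between -0.05 and 0.05 m or y of bin_pins_low in the frame of holder_1 between -0.05 and 0.05 m) and value of joint tag_1 below 0.15 rad)) and velocity of joint tag_1 between -0.3 and 0.3 rad/s and (((y of bin_wedges_full in the frame of holder_2 between -0.05 and 0.05 m or y of bin_pins_full in the frame of holder_2 between -0.05 and 0.05 m) and value of joint tag_2 above 2.47 rad) or ((y of bin_wedges_low in the frame of holder_2 between -0.05 and 0.05 m or y of bin_pins_low in the frame of holder_2 between -0.05 and 0.05 m) and value of joint tag_2 below 0.15 rad)) and velocity of joint tag_2 between -0.3 and 0.3 rad/s and (((y of bin_wedges_full in the frame of holder_3 between -0.05 and 0.05 m or y of bin_pins_full in the frame of holder_3 between -0.05 and 0.05 m) and value of joint tag_3 above 2.47 rad) or ((y of bin_wedges_low in the frame of holder_3 between -0.05 and 0.05 m or y of bin_pins_low in the frame of holder_3 between -0.05 and 0.05 m) and value of joint tag_3 below 0.15 rad)) and velocity of joint tag_3 between -0.3 and 0.3 rad/s and (((y of bin_wedges_full in the frame of holder_4 between -0.05 and 0.05 m or y of bin_pins_full in the frame of holder_4 between -0.05 and 0.05 m) and value of joint tag_4 above 2.47 rad) or ((y of bin_wedges_low in the frame of holder_4 between -0.05 and 0.05 m or y of bin_pins_low in the frame of holder_4 between -0.05 and 0.05 m) and value of joint tag_4 below 0.15 rad)) and velocity of joint tag_4 between -0.3 and 0.3 rad/s); the robot touches nothing.
It fails at once if a bin was shifted or lifted (more than 20 mm) (distance of any of bin_wedges_full, bin_pins_full, bin_wedges_low, bin_pins_low from where it was at the start of the episode above 0.02 m).
It fails at once if the mallet, chisel or rubbing stone was shifted or lifted (more than 20 mm) (distance of any of mallet, chisel, rubbing_stone from where it was at the start of the episode above 0.02 m).
It fails at once if a tag, its holder or the board was pinched or forced: more than 25 N from the fingers (contact force between the fingers and board above 25 N or contact force between the fingers and holder_1 above 25 N or contact force between the fingers and holder_2 above 25 N or contact force between the fingers and holder_3 above 25 N or contact force between the fingers and holder_4 above 25 N).
It also fails if it takes over 54 s, if anything falls off the work surface, if the arm or the gripper's body presses on something with over 40 N, if the wrist force passes 120 N, or if a joint passes its speed limit or range.

## Working session

There is one attempt and no reset: what is moved stays moved. The work goes in short steps, Python scripts to look and compute and a tool call to move; the robot and the scene stay as the last step left them, time stands still between calls to the robot, and variables do not carry over. Pictures are saved under pics/ and viewed, and the job is handed in when it is done.

Besides the shell and the picture viewer there is one more tool, called after "Call:" as name(argument=value, ...), one argument or row to a line, values as JSON. play_rows: Moves the arm, as the interface text tells. Its arguments: {"type":"object","properties":{"series":{"type":"array","items":{"type":"number"}},"jaw":{"type":"number"},"squeeze":{"type":"number"}},"required":["series"]}

```bash
mkdir -p pics; ls; python3 - <<'E'
from plant import get_state, capture
import cv2
print(get_state())
for n in ["scene","top","wrist"]:
    c=capture(n); cv2.imwrite(f"pics/{n}0.png",c["img"])
    print(n,c["K"],c["world_from_camera"])
E
```

```text
pics
{'time_s': 0.0, 'joints': array([ 8.37167209e+01,  2.05923839e+01,  6.34070395e-01, -2.15013069e-02,
       -7.01371197e+01, -1.65069027e+01]), 'qd': array([ 0.08977077, -0.01084602, -0.02062799,  0.01851403, -0.06507168,
       -0.00533948]), 'joint_torque': array([ 8.32399819e-04, -5.82725751e+01,  2.93051648e+01,  6.99758291e+00,
        6.78404438e-03, -1.48048230e-04]), 'tcp_pos': array([0.26129231, 0.62183405, 0.2256099 ]), 'eef_rot': array([   4.55013489,   89.90244908, -108.24736925]), 'contact_force': array([-0.00545845, -0.38262603,  0.22121303]), 'moment': array([-0.07571027,  0.00374541, -0.01083132]), 'gripper_width': 0.08782002177065197}
scene [[419.53938094   0.         320.94264502]
 [  0.         419.53938094 202.05568147]
 [  0.           0.           1.        ]] [[ 0.85251827  0.43956097 -0.28284052  0.930978  ]
 [ 0.52260596 -0.72692022  0.44549971 -0.53758204]
 [-0.00977821 -0.52761079 -0.84942995  1.11261883]
 [ 0.          0.          0.          1.        ]]
top [[363.30945342   0.         313.27339638]
 [  0.         363.30945342 202.87601552]
 [  0.           0.           1.        ]] [[-0.00849636 -0.98655018  0.16323773  0.47517432]
 [-0.99989747  0.01026356  0.00998563  0.03338796]
 [-0.01152672 -0.16313615 -0.98653623  0.88980158]
 [ 0.          0.          0.          1.        ]]
wrist [[284.14455272   0.         320.06832055]
 [  0.         284.14455272 199.53188984]
 [  0.           0.           1.        ]] [[-3.88070867e-01 -8.91222934e-01 -2.34782205e-01  3.24333603e-01]
 [-9.21629365e-01  3.75422988e-01  9.82694977e-02  5.95300108e-01]
 [ 5.62606682e-04  2.54517703e-01 -9.67067951e-01  3.83504744e-01]
 [ 0.00000000e+00  0.00000000e+00  0.00000000e+00  1.00000000e+00]]
```

View pics/top0.png

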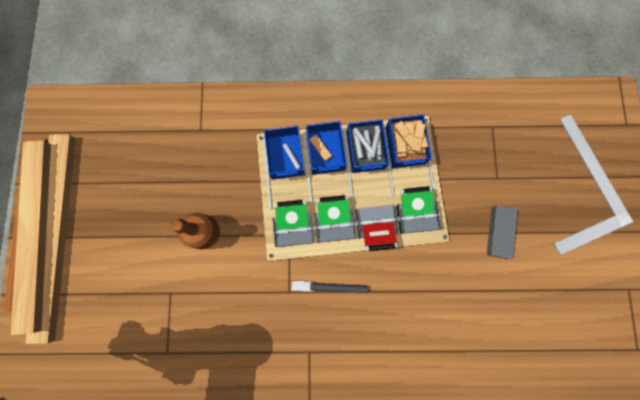

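View pics/scene0.png

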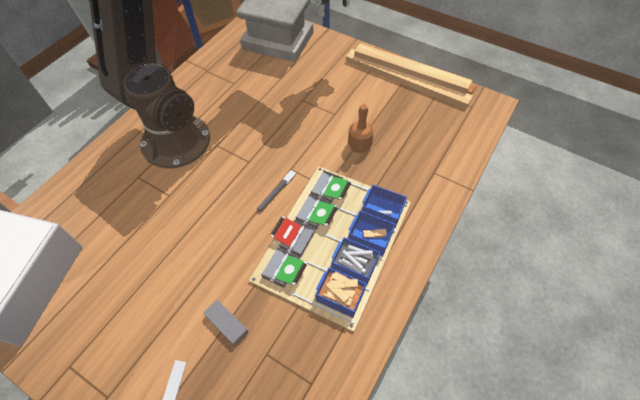

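View pics/wrist0.png

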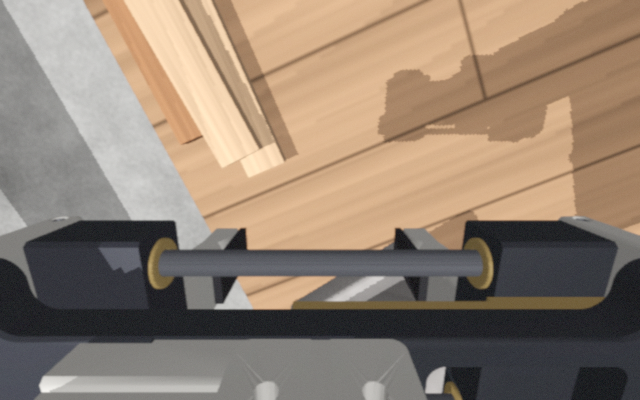

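The top view shows bins, left to right: one pin, one wedge, pins heaped, wedges heaped. The tags at about (292,217), (333,212), (379,233) and (418,204) read green, green, red, green. So the left two must go red and the third green, while the fourth is already right. Next I'll enlarge the board.

```bash
python3 - <<'E'
import cv2
i=cv2.imread("pics/top0.png")[105:270,245:460]
cv2.imwrite("pics/topz.png",cv2.resize(i[:, :],None,fx=3.7,fy=3.6,interpolation=cv2.INTER_CUBIC))
i=cv2.imread("pics/scene0.png")[155:335,240:420]
cv2.imwrite("pics/scenez.png",cv2.resize(i,None,fx=3.3,fy=3.3,interpolation=cv2.INTER_CUBIC))
E
```

```text
(no output)
```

View pics/topz.png

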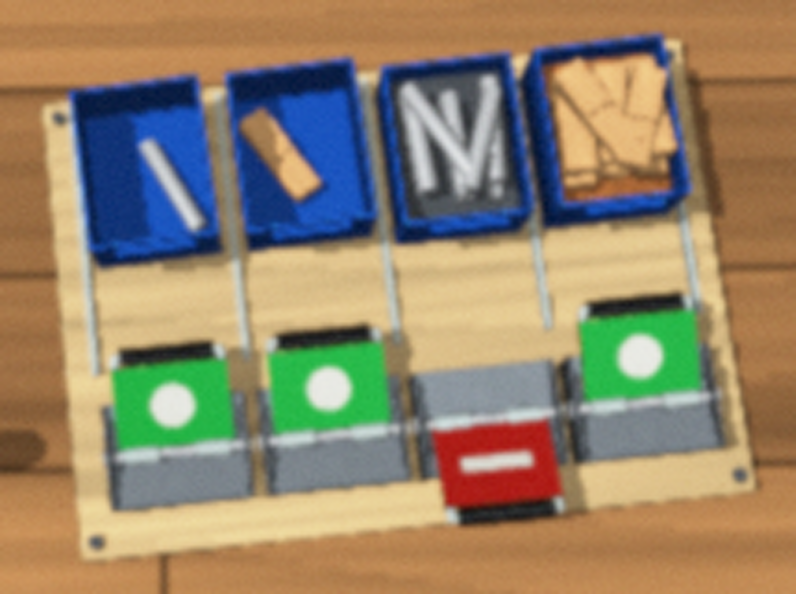

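View pics/scenez.png

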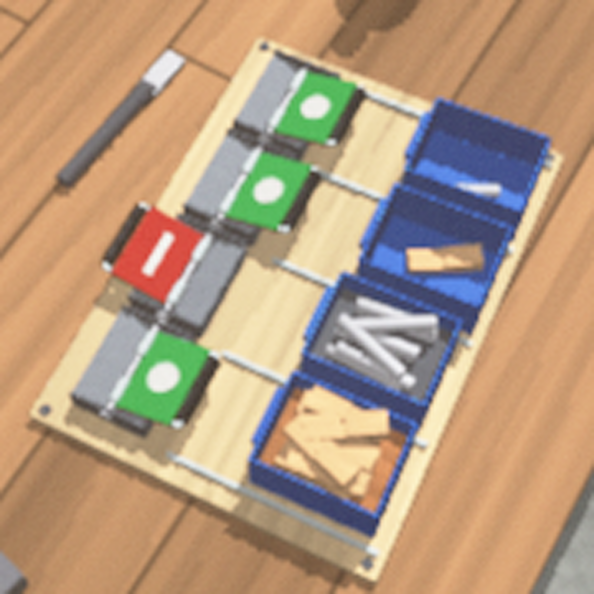

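```bash
cat > h.py <<'E'
import numpy as np
T={}
def ray(c,u,v,z):
    K=c["K"];M=c["world_from_camera"]
    d=M[:3,:3]@np.linalg.inv(K)@[u,v,1]; o=M[:3,3]
    return o+d*(z-o[2])/d[2]
def proj(c,p):
    M=np.linalg.inv(c["world_from_camera"]); q=M[:3,:3]@p+M[:3,3]; q=c["K"]@q; return q[:2]/q[2]
E
python3 - <<'E'
from h import *
from plant import capture,get_state
c=capture("top"); s=capture("scene")
def top(x,y,z): return ray(c,(x+.5)/3.7-.5+245,(y+.5)/3.6-.5+105,z)
def sc(x,y,z): return ray(s,(x+.5)/3.3-.5+240,(y+.5)/3.3-.5+155,z)
A=[top(x,y,.012) for x,y in [(82,557),(753,487),(45,103),(683,40)]]
for a in A: print("corner",a.round(4))
cs=np.mean(A,0); yv=(A[0]-A[1]+A[2]-A[3]); yaw=np.arctan2(-yv[0],yv[1]); print("center",cs,"yaw",np.degrees(yaw), np.linalg.norm(yv)/2, np.linalg.norm(A[0]-A[2]))
R=np.array([[np.cos(yaw),-np.sin(yaw)],[np.sin(yaw),np.cos(yaw)]])
for x,y in [(170,354),(326,337),(508,511),(636,305)]:
    p=top(x,y,.047); print("sleeve",p.round(4),(R.T@(p-cs)[:2]).round(4))
for x,y in [(345,112),(301,192),(127,235),(198,377)]:
    p=sc(x,y,.047); print("sleeve sc",p.round(4),(R.T@(p-cs)[:2]).round(4))
for x,y in [(262,40),(558,158),(30,422),(374,580)]:
    print("sc corner",sc(x,y,.012).round(4))
for x,y in [(97,263),(218,247),(250,248),(375,231)]:
    p=top(x,y,.065); print("bin front rim",p.round(4),(R.T@(p-cs)[:2]).round(4))
print(get_state()["time_s"])
E
```

```text
corner [0.4847 0.1546 0.012 ]
corner [ 0.527  -0.2804  0.012 ]
corner [0.8007 0.1839 0.012 ]
corner [ 0.8417 -0.2542  0.012 ]
center [ 0.66352886 -0.04905112  0.012     ] yaw 5.4495620281045305 0.4385220061931215 0.31740618719467417
sleeve [0.615  0.0953 0.047 ] [-0.0346  0.1483]
sleeve [ 0.6252 -0.004   0.047 ] [-0.0339  0.0485]
sleeve [ 0.5111 -0.1152  0.047 ] [-0.158  -0.0513]
sleeve [ 0.6444 -0.2018  0.047 ] [-0.0336 -0.1503]
sleeve sc [0.6116 0.0992 0.047 ] [-0.0376  0.1525]
sleeve sc [0.6206 0.0046 0.047 ] [-0.0376  0.0575]
sleeve sc [ 0.5126 -0.1118  0.047 ] [-0.1562 -0.0482]
sleeve sc [ 0.6385 -0.1913  0.047 ] [-0.0384 -0.1392]
sc corner [0.4885 0.1519 0.012 ]
sc corner [0.7967 0.1781 0.012 ]
sc corner [ 0.5306 -0.2869  0.012 ]
sc corner [ 0.8404 -0.2514  0.012 ]
bin front rim [0.6722 0.1401 0.065 ] [0.0266 0.1875]
bin front rim [0.682  0.0638 0.065 ] [0.0291 0.1106]
bin front rim [0.6811 0.0436 0.065 ] [0.0263 0.0906]
bin front rim [ 0.6915 -0.0353  0.065 ] [0.0291 0.011 ]
0.25
```

```bash
cat >> h.py <<'E'
from scipy.spatial.transform import Rotation as Ro
C=np.array([0.6635,-0.0490]); YAW=np.radians(5.4)
RB=np.array([[np.cos(YAW),-np.sin(YAW)],[np.sin(YAW),np.cos(YAW)]])
HX=-0.096
def b2w(dx,y): return C+RB@[HX+dx,y]      # dx from hinge line, board y
def w2b(p): q=RB.T@(np.asarray(p[:2])-C); return np.array([q[0]-HX,q[1]])
def status(st):
    R=Ro.from_euler("xyz",st["eef_rot"],degrees=True).as_matrix()
    ty=R[:2,1]; ang=np.degrees(np.arctan2(ty[1],ty[0]))-np.degrees(YAW)
    print("t",round(st["time_s"],2),"tcp",st["tcp_pos"].round(4),"board(dx,y)",w2b(st["tcp_pos"]).round(4),"tool-y dir vs board x deg",round(ang,2),"f",st["contact_force"].round(1),"w",round(st["gripper_width"],4))
    return R
E
python3 - <<'E'
from h import *
from plant import capture,get_state
c=capture("top")
st=get_state();R=status(st);print(R.round(3))
print("mallet",ray(c,203,232,0.05),ray(c,203,248,0.0), ray(c,178,225,.18))
for y in (.15,.05,-.05,-.15): print(y,b2w(0,y).round(4),b2w(.097,y).round(4),b2w(-.1,y).round(4))
print("chisel",ray(c,292,286,.01),ray(c,369,289,.01))
E
```

```text
t 0.3 tcp [0.2615 0.6221 0.2263] board(dx,y) [-0.2411  0.706 ] tool-y dir vs board x deg -28.19 f [ 0.1 -0.7 -0.3] w 0.0875
[[-0.     0.922 -0.387]
 [-0.001 -0.387 -0.922]
 [-1.     0.     0.001]]
mallet [0.54829584 0.29836869 0.05      ] [0.51356224 0.3125355  0.        ] [0.55123858 0.3073199  0.18      ]
0.15 [0.5538 0.0913] [0.6504 0.1004] [0.4543 0.0819]
0.05 [ 0.5632 -0.0083] [0.6598 0.0009] [ 0.4637 -0.0177]
-0.05 [ 0.5726 -0.1078] [ 0.6692 -0.0987] [ 0.4731 -0.1172]
-0.15 [ 0.582  -0.2074] [ 0.6786 -0.1982] [ 0.4825 -0.2168]
chisel [0.42187635 0.0943372  0.01      ] [ 0.41355147 -0.0873641   0.01      ]
```

Call:
play_rows(
  series=[-0.01,0,0,-0.123,-0.01,0,0,-0.123,-0.01,0,0,-0.123,0,0,0,-0.123,0,0.01,0.0165,0],
  jaw=0,
  squeeze=5,
)

```text
time_s: 0.72
tcp_pos: [0.2719, 0.6086, 0.2566]
eef_rot: [170.1, 89.9, 86.0]
contact_force: [-0.1, -0.0, -0.2]
gripper_width: 0.0599
```

Call:
play_rows(
  series=[0,0.02,0.033,0,0,0.02,0.033,0,0,0.02,0.033,0,0,0.02,0.033,0,0,0.02,0.033,0],
)

```text
time_s: 1.13
tcp_pos: [0.3888, 0.4498, 0.2565]
eef_rot: [-49.8, 90.0, -134.4]
contact_force: [0.3, 0.8, -0.2]
gripper_width: 0.0262
```

Call:
play_rows(
  series=[0,0.02,0.033,0,0,0.02,0.033,0,0,0.02,0.033,0,0,0.02,0.033,0,0,0.02,0.033,0],
)

```text
time_s: 1.55
tcp_pos: [0.5038, 0.2949, 0.2567]
eef_rot: [150.2, 90.0, 65.6]
contact_force: [1.0, 0.1, -0.2]
gripper_width: 0.0009
```

Call:
play_rows(
  series=[0,0.02,0.033,0,0,0.02,0.033,0,0,0.02,0.033,0,0,0.02,0.033,0,0,0.02,0.033,0],
)

```text
time_s: 1.97
tcp_pos: [0.6188, 0.14, 0.2565]
eef_rot: [-139.8, 90.0, 135.5]
contact_force: [-0.3, 1.2, -0.2]
gripper_width: 0.0006
```

```bash
python3 - <<'E'
from h import *
from plant import get_state
status(get_state())
E
```

```text
t 1.97 tcp [0.6188 0.14   0.2565] board(dx,y) [0.0693 0.1924] tool-y dir vs board x deg -0.08 f [-0.3  1.2 -0.2] w 0.0006
```

Call:
play_rows(
  series=[0,0.015,0.022,0,0,0.014,0.022,0,0.035,0,0,0,0.035,0,0,0,0.035,0,0,0],
)

```text
time_s: 2.38
tcp_pos: [0.6513, 0.0999, 0.1505]
eef_rot: [121.3, 89.9, 36.6]
contact_force: [0.2, 0.7, -0.6]
gripper_width: 0.0007
```

```bash
python3 - <<'E'
from h import *
from plant import get_state,capture
import cv2
status(get_state())
for n in ("top","scene","wrist"):
    cv2.imwrite(f"pics/{n}1.png",capture(n)["img"])
i=cv2.imread("pics/scene1.png")[125:335,240:450]
cv2.imwrite("pics/scene1z.png",cv2.resize(i,None,fx=2.8,fy=2.8,interpolation=cv2.INTER_CUBIC))
E
```

```text
t 2.38 tcp [0.6513 0.0999 0.1505] board(dx,y) [0.0979 0.1494] tool-y dir vs board x deg -0.18 f [ 0.2  0.7 -0.6] w 0.0007
```

View pics/scene1z.png

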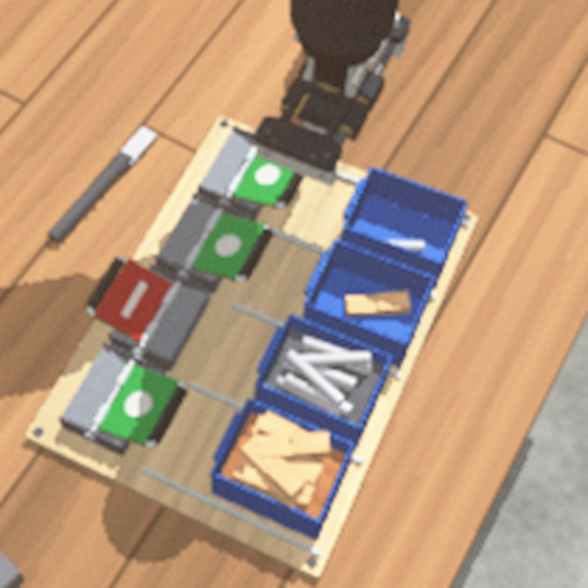

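View pics/wrist1.png

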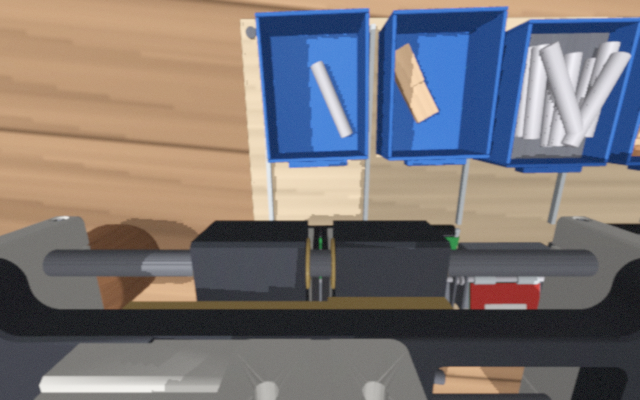

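The scene view shows the shut fingers above bay 1, between the far sleeve of tag 1 at about (285,190) and the bin front at about (365,205). The wrist view shows the bin lips near row 163, ahead of the fingers and clear. I'll lower into the gap.

Call:
play_rows(
  series=[0.025,0,0,0,0.025,0,0,0,0.025,0,0,0,0.025,0,0,0,0.012,0,0,0],
)

```text
time_s: 2.95
tcp_pos: [0.6516, 0.1014, 0.0396]
eef_rot: [91.5, 90.0, 6.9]
contact_force: [-0.6, -0.4, 0.5]
gripper_width: 0.0004
```

```bash
python3 - <<'E'
from h import *
from plant import get_state,capture
import cv2
status(get_state())
for n in ("top","scene","wrist"):
    cv2.imwrite(f"pics/{n}2.png",capture(n)["img"])
i=cv2.imread("pics/scene2.png")[145:275,270:430]
cv2.imwrite("pics/scene2z.png",cv2.resize(i,None,fx=4,fy=4,interpolation=cv2.INTER_CUBIC))
E
```

```text
t 2.95 tcp [0.6516 0.1014 0.0396] board(dx,y) [0.0983 0.1508] tool-y dir vs board x deg -0.01 f [-0.6 -0.4  0.5] w 0.0004
```

View pics/scene2z.png

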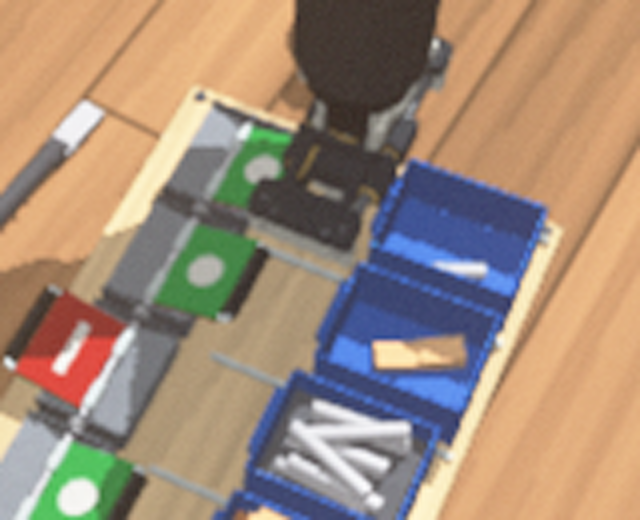

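No contact so far, and the bin is clear. Now I'll push towards the robot while rising.

Call:
play_rows(
  series=[0.002,-0.012,0,0,0,-0.012,0,0,-0.006,-0.012,0,0,-0.008,-0.012,0,0,-0.008,-0.012,0,0],
)

```text
time_s: 3.52
tcp_pos: [0.5918, 0.0958, 0.0623]
eef_rot: [102.7, 89.9, 18.1]
contact_force: [0.4, -0.0, 1.2]
gripper_width: 0.0004
```

Call:
play_rows(
  series=[-0.006,-0.012,0,0,-0.004,-0.012,0,0,-0.004,-0.012,0,0,-0.004,-0.01,0,0,0,0,0,0],
)

```text
time_s: 3.93
tcp_pos: [0.544, 0.091, 0.0788]
eef_rot: [133.3, 90.0, 48.7]
contact_force: [-0.5, 0.5, 0.5]
gripper_width: 0.0005
```

```bash
python3 - <<'E'
from h import *
from plant import get_state,capture
import cv2
status(get_state())
for n in ("scene",):
    cv2.imwrite(f"pics/{n}3.png",capture(n)["img"])
i=cv2.imread("pics/scene3.png")[145:275,270:430]
cv2.imwrite("pics/scene3z.png",cv2.resize(i,None,fx=4,fy=4,interpolation=cv2.INTER_CUBIC))
E
```

```text
t 3.93 tcp [0.544  0.091  0.0788] board(dx,y) [-0.0098  0.1506] tool-y dir vs board x deg 0.01 f [-0.5  0.5  0.5] w 0.0005
```

View pics/scene3z.png

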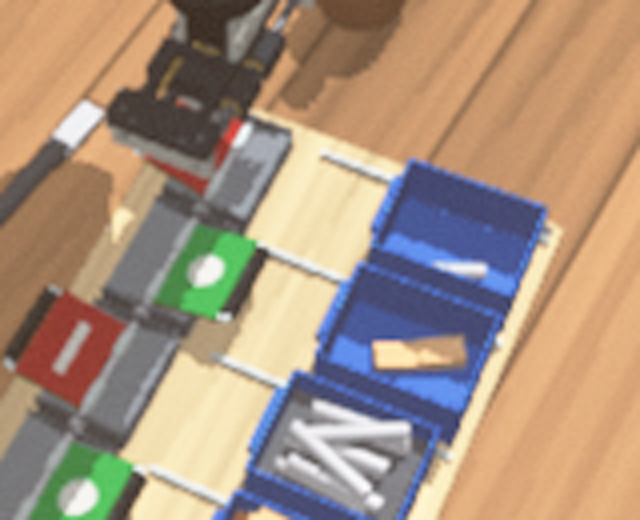

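Tag 1 is over: its red face shows at about (180,170) and its far rest is bare. Next is tag 2, at board y = +50.

Call:
play_rows(
  series=[-0.035,0,0,0,0,0.027,0.025,0,0,0.027,0.025,0,0,0.027,0.025,0,0,0.027,0.025,0],
)

```text
time_s: 4.4
tcp_pos: [0.6643, 0.0009, 0.1126]
eef_rot: [81.0, 90.0, -3.5]
contact_force: [-0.3, 1.0, 0.1]
gripper_width: 0.0002
```

Call:
play_rows(
  series=[0,0,0,0,0.025,0,0,0,0.025,0,0,0,0.025,0,0,0,0,0,0,0],
)

```text
time_s: 4.82
tcp_pos: [0.6592, 0.0009, 0.0317]
eef_rot: [-85.6, 89.5, -170.3]
contact_force: [-1.5, 0.7, -0.4]
gripper_width: 0.0006
```

```bash
python3 - <<'E'
from h import *
from plant import get_state,capture
import cv2
status(get_state())
for n in ("scene",):
    cv2.imwrite(f"pics/{n}4.png",capture(n)["img"])
i=cv2.imread("pics/scene4.png")[145:275,270:430]
cv2.imwrite("pics/scene4z.png",cv2.resize(i,None,fx=4,fy=4,interpolation=cv2.INTER_CUBIC))
E
```

```text
t 4.82 tcp [0.6592 0.0009 0.0317] board(dx,y) [0.0965 0.0501] tool-y dir vs board x deg -0.08 f [-1.5  0.7 -0.4] w 0.0006
```

View pics/scene4z.png

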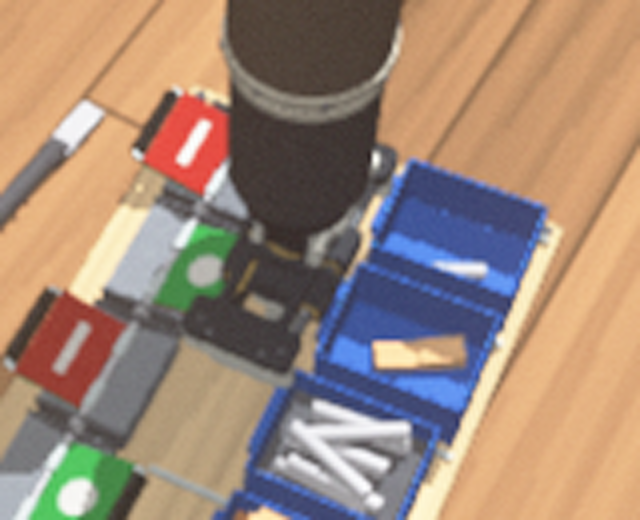

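Call:
play_rows(
  series=[-0.003,-0.01,0,0,-0.001,-0.012,0,0,-0.006,-0.012,0,0,-0.008,-0.012,0,0,-0.008,-0.012,0,0],
)

```text
time_s: 5.28
tcp_pos: [0.6047, -0.0035, 0.0659]
eef_rot: [96.4, 89.9, 11.9]
contact_force: [0.1, -0.8, 0.6]
gripper_width: -0.0001
```

Call:
play_rows(
  series=[-0.006,-0.012,0,0,-0.004,-0.012,0,0,-0.004,-0.012,0,0,-0.004,-0.01,0,0,-0.02,0,0,0],
)

```text
time_s: 5.7
tcp_pos: [0.5546, -0.0087, 0.0996]
eef_rot: [-89.0, 89.7, -173.6]
contact_force: [-1.6, -0.4, -0.6]
gripper_width: 0.0005
```

```bash
python3 - <<'E'
from h import *
from plant import get_state,capture
import cv2
status(get_state())
for n in ("scene",):
    cv2.imwrite(f"pics/{n}5.png",capture(n)["img"])
i=cv2.imread("pics/scene5.png")[145:275,270:430]
cv2.imwrite("pics/scene5z.png",cv2.resize(i,None,fx=4,fy=4,interpolation=cv2.INTER_CUBIC))
E
```

```text
t 5.7 tcp [ 0.5546 -0.0087  0.0996] board(dx,y) [-0.0086  0.0504] tool-y dir vs board x deg -0.05 f [-1.6 -0.4 -0.6] w 0.0005
```

View pics/scene5z.png

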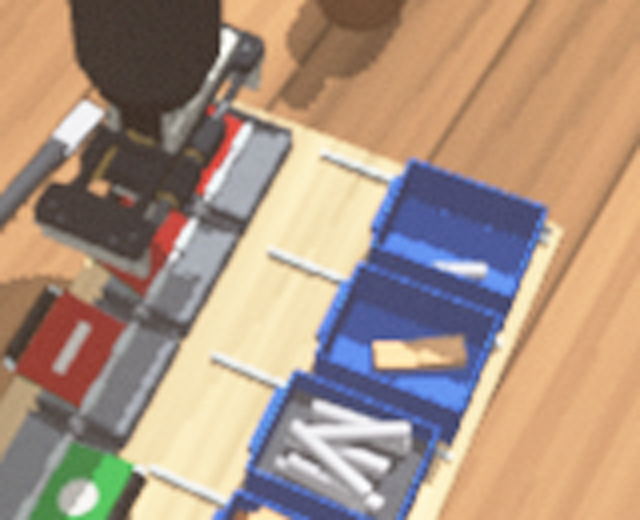

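Tag 2 also shows red, at about (150,255). Next is tag 3 (red, pins full), pushed from the near side away from the robot.

Call:
play_rows(
  series=[-0.018,0,0,0,0,-0.0225,0.025,0,0,-0.0225,0.025,0,0,-0.0225,0.025,0,0,-0.0225,0.025,0],
)

```text
time_s: 6.17
tcp_pos: [0.4776, -0.1169, 0.1198]
eef_rot: [78.3, 90.0, -6.2]
contact_force: [0.2, -0.3, 0.4]
gripper_width: 0.0006
```

Call:
play_rows(
  series=[0,0,0,0,0.025,0,0,0,0.025,0,0,0,0.025,0,0,0,0,0,0,0],
)

```text
time_s: 6.58
tcp_pos: [0.4755, -0.1163, 0.041]
eef_rot: [-92.9, 89.6, -177.6]
contact_force: [-1.0, 0.0, 0.4]
gripper_width: 0.0
```

```bash
python3 - <<'E'
from h import *
from plant import get_state,capture
import cv2
status(get_state())
for n in ("scene",):
    cv2.imwrite(f"pics/{n}6.png",capture(n)["img"])
i=cv2.imread("pics/scene6.png")[145:305,240:430]
cv2.imwrite("pics/scene6z.png",cv2.resize(i,None,fx=3.5,fy=3.5,interpolation=cv2.INTER_CUBIC))
E
```

```text
t 6.58 tcp [ 0.4755 -0.1163  0.041 ] board(dx,y) [-0.0975 -0.0493] tool-y dir vs board x deg -0.07 f [-1.   0.   0.4] w 0.0
```

View pics/scene6z.png

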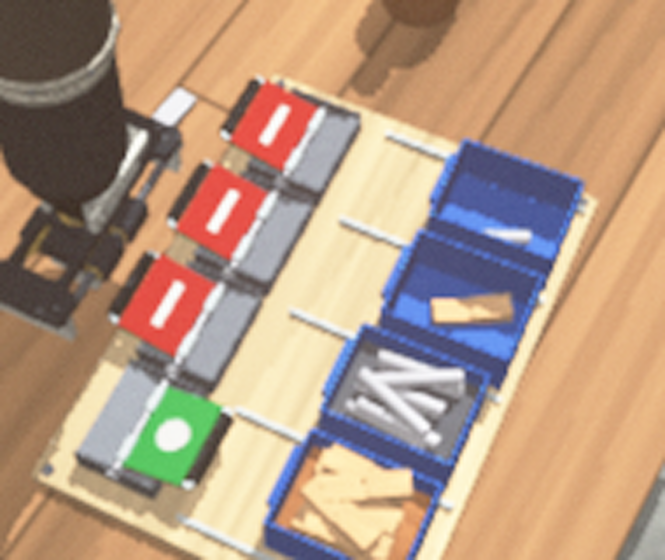

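The fingers stand on the near side of tag 3, whose sleeve is at about (130,285). The tag-1 and tag-2 red faces lie down. Now I'll push away from the robot.

Call:
play_rows(
  series=[0.005,0.012,0,0,0,0.012,0,0,-0.006,0.012,0,0,-0.008,0.012,0,0,-0.008,0.012,0,0],
)

```text
time_s: 7.05
tcp_pos: [0.5413, -0.1101, 0.0634]
eef_rot: [83.1, 89.9, -1.4]
contact_force: [0.2, 0.1, -0.3]
gripper_width: 0.0005
```

Call:
play_rows(
  series=[-0.006,0.012,0,0,-0.004,0.012,0,0,-0.004,0.012,0,0,-0.004,0.01,0,0,-0.02,0,0,0],
)

```text
time_s: 7.47
tcp_pos: [0.5865, -0.1057, 0.099]
eef_rot: [-82.7, 89.9, -167.3]
contact_force: [0.6, -0.5, -0.1]
gripper_width: 0.0005
```

Call:
play_rows(
  series=[-0.04,0,0,0,-0.04,-0.01,0,0,-0.03,-0.035,0,0,0,-0.035,0,0,0,-0.02,0,0],
)

```text
time_s: 7.88
tcp_pos: [0.4883, -0.1151, 0.2106]
eef_rot: [92.1, 89.6, 7.5]
contact_force: [-1.4, 1.6, -1.3]
gripper_width: 0.0004
```

```bash
python3 - <<'E'
from h import *
from plant import get_state,capture
import cv2
status(get_state())
for n in ("scene","top"):
    cv2.imwrite(f"pics/{n}7.png",capture(n)["img"])
i=cv2.imread("pics/scene7.png")[125:335,230:430]
cv2.imwrite("pics/scene7z.png",cv2.resize(i,None,fx=2.8,fy=2.8,interpolation=cv2.INTER_CUBIC))
E
```

```text
t 7.88 tcp [ 0.4883 -0.1151  0.2106] board(dx,y) [-0.0846 -0.0494] tool-y dir vs board x deg 0.0 f [-1.4  1.6 -1.3] w 0.0004
```

View pics/scene7z.png

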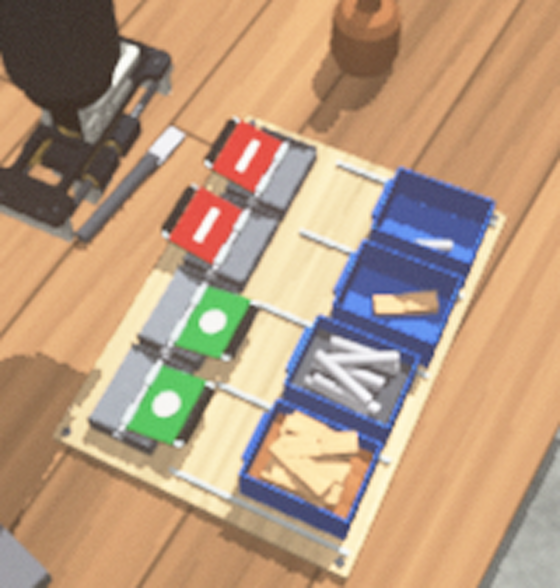

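View pics/top7.png

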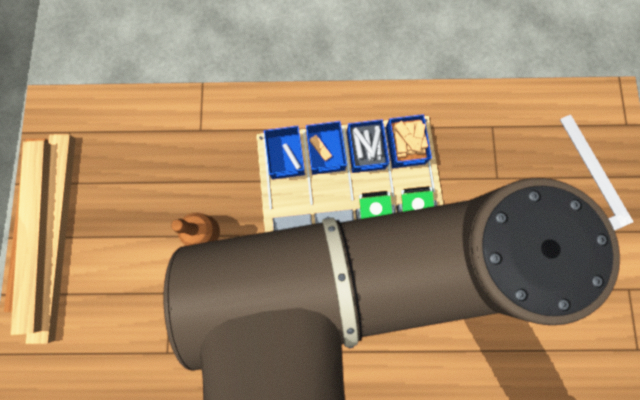

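The scene view shows all four tags lying down: red at (248,155) and (207,227), green at (212,322) and (167,405). The bins sit at the same pixels as before. I'll let it settle, compare with the first picture, and hand in.

Call:
play_rows(
  series=[0,0,0,0,0,0,0,0,0,0,0,0,0,0,0,0,0,0,0,0],
)

```text
time_s: 8.4
tcp_pos: [0.4888, -0.1151, 0.2063]
eef_rot: [-79.8, 89.9, -164.4]
contact_force: [-0.2, 0.6, -0.8]
gripper_width: 0.0007
```

```bash
python3 - <<'E'
from h import *
from plant import get_state,capture,close_job
import cv2
a=cv2.imread("pics/scene0.png"); b=capture("scene")["img"]
cv2.imwrite("pics/scene8.png",b)
def shift(r):
    y0,y1,x0,x1=r; t=a[y0:y1,x0:x1]; w=b[y0-6:y1+6,x0-6:x1+6]
    m=cv2.matchTemplate(w,t,cv2.TM_CCOEFF_NORMED); _,s,_,l=cv2.minMaxLoc(m); return l[0]-6,l[1]-6,round(s,3)
for n,r in dict(bin1=(183,222,362,412),bin2=(210,248,345,398),bin3=(236,278,328,382),bin4=(265,320,312,368),mallet=(102,155,345,376),stone=(298,350,202,250),chisel=(168,212,255,298)).items(): print(n,shift(r))
status(get_state())
E
```

```text
bin1 (0, 0, 0.998)
bin2 (0, 0, 0.998)
bin3 (0, 0, 0.998)
bin4 (0, 0, 0.998)
mallet (0, 0, 0.997)
stone (0, 0, 0.557)
chisel (0, 0, 0.424)
t 8.45 tcp [ 0.4886 -0.1151  0.2063] board(dx,y) [-0.0843 -0.0494] tool-y dir vs board x deg 0.0 f [ 0.8  0.5 -0.2] w 0.0005
```

View pics/scene8.png

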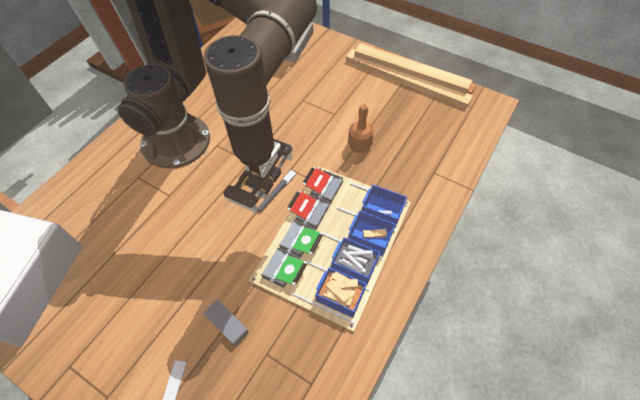

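The picture shows all four tags correct. The stone at (225,322) and the chisel tip at (293,175) are where they began. Their low match scores come from the arm's shadow on the stone and the gripper partly hiding the chisel.

```bash
python3 -c "
from plant import close_job
print(close_job())"
```

```text
the job is handed in; nothing more can be done
None
```

All four tags now match their bins, and I handed the job in at about 8.5 s of the 54 s allowed; the hand-in reports no verdict.

- **Tags flipped:** With the fingers shut, I pushed the two left tags (single pin, single wedge) over to red, and the third tag (heaped pins) over to green. The right tag (heaped wedges) was already green, so I left it alone.
- **Tags and force:** The last picture shows red, red, green, green from left to right, all lying down. Wrist force read at the end of each move stayed around 2 N. The gripper finished clear of everything at 0.21 m height.
- **Bins and bystanders:** Matching the first scene picture against the last showed no shift for the bins or the mallet (scores about 0.998).
- **Weaker checks:** The rubbing stone and chisel also showed no shift, but their match scores were low (0.56 and 0.42). The arm's shadow fell on the stone and the gripper partly hid the chisel. By eye, both are where they started.

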